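# Slide a wheel hub through the L-slot of its holding plate

## Robot

A 6-joint arm with a two-finger parallel gripper is mounted at the origin on the work surface. World frame = base frame: x ahead of the robot, y to its left, z up, the work surface at z = 0. Lengths are in m, angles in rad, forces in N, time in s.
With the tool pointing down it reaches from about 0.425 to 1.125 m from the base axis. Payload 14.9 kg.
Tool frame: the origin (TCP) lies on the centre line of the jaws, within the pads' length; the fingertips stand 22 mm ahead of it and the grasp point (between the pads) lies 3 mm ahead of it; z points along the fingers, y is the line along which they close (so a half turn about z gives the same grasp; the last joint's range is limited). The gripper opens to 91 mm and grips with 3 to 60 N. Pads are 32 mm wide; open, the fingers measure 118 mm over their backs; the gripper's body (76 mm by 178 mm) begins 60 mm behind the grasp point.
Start: joints at [1.112, 0.379, 1.734, -0, 1.028, -0.033], TCP at [0.289, 0.638, 0.209] pointing down, gripper open.
Joint ranges: [-2.77, 2.77], [-0.74, 2.19], [0, 2.66], [-1.06, 4.2], [0.31, 2.87], [-3.08, 3.08]. Speed limits (rad/s): [1.89, 1.89, 2.39, 3.14, 3.14, 3.14].

## Interface

Orientations are given as a rotation vector (axis times angle).
In Python, from station import read_state, get_image, hand_in gives the robot as it stands.
- The arm moves only by the shell command python3 -m creep 'ROWS' [OPENING]. ROWS is JSON, a list of rows, each an object of numbers: "tx", "ty", "tz": the shift along the tool's x, y, z in cm; "wx", "wy", "wz": the turn, a rotation vector about the tool's x, y, z in degrees. In form: [{"tx": .., "ty": .., "tz": .., "wx": .., "wy": .., "wz": ..}, ...]. A call has 1 to 12 rows; each row shifts and turns the commanded pose from where the row before left it, along the tool's axes as they then stand; what a row does not reach is not made up. A row lasts 1/10 s, in which the tool goes at most 50 mm and 8.59 degrees, less where a joint would pass 70% of its speed; a pose out of reach is approached as far as the arm can. A call is refused whole if a number of a shift passes 5 or a number of a turn 8.59, either way. A call with a gripper value outside its range is refused whole. OPENING is the closure, from 0 (fully open) to 1 (shut), set as the call begins (- or left out, the last holds). The fingers move at their own pace and stop on an object; the grip force is fixed at half the most. Time passes only in rows, so rows that do not move let the fingers close. It gives the time, the measured TCP pose, the force, the opening and the grip force at its end, in the units of the state.
- read_state(): the state, without advancing time (a new reading comes with each control period).
- get_image(name): name is "scene" or "top" or "wrist"; returns a dict with "img" (400x640x3 uint8, red, green, blue), "fx", "fy", "cx", "cy" (pixels), "k1" (the pictures are not rectified: a ray, as slopes to the right and down, at radius r is drawn at 1 + k1 r^2 times it, then the intrinsics apply), "R" (3x3) and "t" (3): a world point X has camera coordinates R X + t. Camera axes: x right, y down, z forward; pixel columns grow to the right and rows downward; lengths in m; the calibration is good to about 2 mm. A picture is of the moment at which its call begins. There is no depth.
- hand_in(): hands the job in; it is judged then, once.
The state is a dict: "t": time; "qpos": joint angles; "joint_vel": joint speeds; "joint_torque": joint torques, N m; "position": TCP position; "tool_rot": TCP orientation; "wrist_force": force on the tool from outside, world axes, zero at the start; "torque": the same for the moment, N m; "finger_gap": finger opening in m; "grasp_force": force on a finger pad.
Only numpy, scipy, OpenCV 4.12 (cv2) and the standard library are available. Lean on these libraries where they do the work, as an engineer would, in place of code of your own. Each camera call takes 0.05 s, during which the arm holds its last target. There are 200 camera calls.

## Task

A bicycle drum-brake hub stands on the grey holding plate with its lower axle end down in the plate's L-shaped slot, in the long leg. Push the hub along the long leg to the corner, then along the short leg until it is fully home against the slot's far end, and leave it standing there. Only push it with the fingers: do not pinch, lift or tip it over, and leave the spare hub, the jar and the wrench around the plate where they are.

Things in the scene. Friction and masses are not known exactly. Their poses are not given: they have to be found in the camera images.
- hub: Upright loose aluminium hub, 0.3-0.65 kg, round about its z axis. Origin: centre of the drum underside, resting on the plate top. Upward: drum dia 64 mm from 0 to 24, barrel dia 36 to 42, flange dia 52 to 47, axle dia 12 to 62 mm. Below: lower axle end, dia 12, 18 mm long, in the slot with 2 mm play each side. Starts 0-25 mm from slot_start; slides with a few N of friction; pushed low on the drum it does not tip.
- plate: Grey holding plate fixed on the bench, 160 mm in its x (-75 to +85) by 185 mm in its y (-95 to +90), top face 24 mm above the bench; yaw varies. Origin on the bench surface under it; z up. The L slot is 16 mm wide, 21 mm deep, with upright walls and closed ends: long leg along the plate's +y, then short leg from the corner along its +x.
- slot_start (a point): Closed start of the long leg, on the slot's centre line at the plate's top face: where the hub's origin is when its axle touches that end (plate frame -20, -50, 24 mm).
- slot_corner (a point): Corner of the L, where the centre lines of the two legs cross, at the plate's top face, 95 mm from slot_start (plate frame -20, 45, 24 mm). The slot wall stops the axle 2 mm past it.
- slot_end (a point): Closed far end of the short leg, on its centre line at the plate's top face, 60 mm from slot_corner: where the hub's origin is when it is fully home, its axle touching the end wall (plate frame 40, 45, 24 mm).
- spare_hub: Bystander: small plain hub standing loose on the bench beyond the plate's +y edge, 42 mm diameter, 66 mm tall. Origin: centre of its underside.
- grease_jar: Bystander: plain pale jar with a metal lid standing on the bench beyond the plate's -y edge, 54 mm diameter, 60 mm tall. Origin: centre of its underside.
- cone_wrench: Bystander: steel wrench, 150 mm long, lying on the bench beyond the plate's +x edge, about parallel to that edge. Origin: at its middle, underside; its x axis runs along it.
Not all that is in view belongs to the job. Leave any orange or pink look-alike of the hub alone. Of the things shaped like the plate, the grey one is meant.

How it is judged:
On the way, in this order (a step that is already met when the one before it is completed fails the run):
1. the hub has come along the long leg to the corner (within 12 mm) (horizontal distance between hub and slot_corner below 0.012 m), for 0.04 s.
2. the hub is home at the end of the short leg (horizontal distance between hub and slot_end below 0.005 m and z of hub in the frame of plate below 0.0275 m and angle between hub's own z axis and vertical below 0.08 rad), for 0.2 s.
At the end, for the whole second after the job is handed in: The hub stands still and upright (within 0.08 rad) on the plate, its axis within 5 mm of slot_end, drum resting on the plate (within 3.5 mm) (all of step 2 and linear speed of hub below 0.01 m/s); the robot touches nothing.
It fails at once if the hub is lifted (8 mm or more off the plate) (z of hub in the frame of plate above 0.032 m).
It fails at once if the hub is tipped by more than 0.35 rad (angle between hub's own z axis and vertical above 0.35 rad).
It fails at once if the hub is pinched (loaded between the fingers, the grasp point on its axis) (horizontal distance between the grasp point and hub below 0.008 m and z of the grasp point in the frame of hub below 0.074 m and contact force between the fingers and hub above 2 N).
It fails at once if a bystander (spare hub, jar or wrench) is moved by more than 15 mm (distance of any of spare_hub, grease_jar, cone_wrench from where it was at the start of the episode above 0.015 m).
It also fails if it takes over 51 s, if anything falls off the work surface, if the arm or the gripper's body presses on something with over 40 N, if the wrist force passes 120 N, or if a joint passes its speed limit or range.

## Working session

There is one attempt and no reset: what is moved stays moved. The work goes in short steps, Python scripts to look and compute and a shell command to move; the robot and the scene stay as the last step left them, time stands still between calls to the robot, and variables do not carry over. Pictures are saved under pics/ and viewed, at most 10 in all, crops included, and the job is handed in when it is done.

```bash
ls; mkdir -p pics; python3 - <<'E'
from station import *
import cv2,numpy as np
for n in("top","scene"):
    d=get_image(n);cv2.imwrite(f"pics/{n}0.png",d["img"][:,:,::-1]);print(n,d["fx"],d["cx"],d["cy"],d["k1"],d["R"],d["t"])
s=read_state();print(s)
E
```

```text
pics
top 463.7595083746348 327.46437271904284 202.5821886612743 0.03065016120668678 [[ 1.01627479e-02 -9.99948249e-01  4.67307612e-04]
 [-9.95978640e-01 -1.01640021e-02 -8.90125887e-02]
 [ 8.90127319e-02  4.39184099e-04 -9.96030391e-01]] [0.03818967 0.57790895 0.82168883]
scene 385.28220105531045 323.0068962906372 200.68761101306788 -0.004908789695262951 [[-0.14880934  0.98880045 -0.01137795]
 [ 0.78204907  0.11063699 -0.61331778]
 [-0.60519008 -0.10016552 -0.78975429]] [ 0.03337514 -0.41768518  1.22339226]
{'t': 0.1, 'qpos': array([ 1.11172448e+00,  3.79372432e-01,  1.73473951e+00, -1.81952408e-05,
        1.02851581e+00, -3.32762998e-02]), 'joint_vel': array([-0.00126389, -0.00189197, -0.0010814 , -0.0001586 ,  0.00106647,
        0.00092633]), 'joint_torque': array([-2.24246622e-03, -7.65037394e+01, -4.35290337e+01,  6.51724963e-02,
        3.98355117e-02, -7.43728083e-05]), 'position': array([0.2889582 , 0.63716105, 0.20873396]), 'tool_rot': array([-6.63732330e-01, -3.07043504e+00,  1.58275562e-03]), 'wrist_force': array([ 0.13616259,  0.19141655, -0.21392114]), 'torque': array([-0.04864985, -0.04371082,  0.01667212]), 'grasp_force': 0.0, 'finger_gap': 0.09134104001805653}
```

View pics/top0.png

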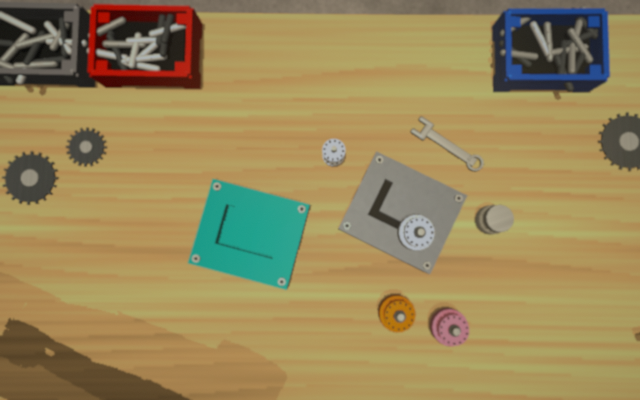

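View pics/scene0.png

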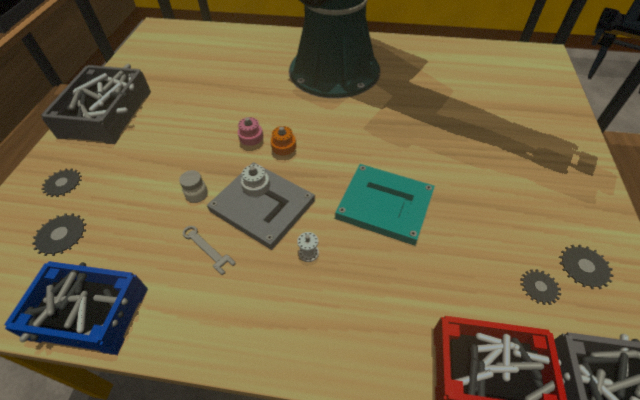

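```bash
cat >h.py <<'E'
import numpy as np,cv2
from station import *
def ray(d,px,z):
    p=(np.array(px,float)-[d["cx"],d["cy"]])/[d["fx"],d["fy"]]
    u=p.copy()
    for _ in range(20): u=p/(1+d["k1"]*(u@u))
    R,t=np.array(d["R"]),np.array(d["t"]);c=-R.T@t;v=R.T@np.array([*u,1.])
    return (c+v*(z-c[2])/v[2])
E
python3 - <<'E'
from h import *
from scipy.spatial.transform import Rotation as Ro
d=get_image("top");im=d["img"];hsv=cv2.cvtColor(im,cv2.COLOR_RGB2HSV)
m=((hsv[...,1]<60)).astype(np.uint8)*255
roi=np.zeros_like(m);roi[140:285,330:470]=255;m&=roi
m=cv2.morphologyEx(m,cv2.MORPH_OPEN,np.ones((3,3)))
cs=cv2.findContours(m,0,2)[0];c=max(cs,key=cv2.contourArea)
r=cv2.minAreaRect(c);b=cv2.boxPoints(r);print(r,cv2.contourArea(c))
P=np.array([ray(d,p,.024)[:2] for p in b]);print(P,[np.linalg.norm(P[i]-P[i-1]) for i in range(4)])
g=cv2.cvtColor(im,cv2.COLOR_RGB2GRAY)
print("plate grey",np.median(g[m>0]))
s=(((g<75)&(m>0))*255).astype(np.uint8)
for c in cv2.findContours(s,0,2)[0]:
    if cv2.contourArea(c)>20: print("dark",cv2.contourArea(c),cv2.boundingRect(c))
print(Ro.from_rotvec(read_state()["tool_rot"]).as_matrix())
for n,p,z in(("jar",(500,219),.06),("spare",(334,150),.066),("axle",(420,231),.086)):print(n,ray(d,p,z))
cv2.imwrite("pics/c1.png",cv2.resize(im[130:290,320:520,::-1],None,fx=4,fy=3.75*4/3.75,interpolation=2)[:600])
E
```

```text
((402.7000427246094, 212.1000213623047), (101.51748657226562, 86.31221771240234), 26.56505012512207) 8568.5
[[ 0.53134838  0.02440538]
 [ 0.67466311 -0.04576561]
 [ 0.59197506 -0.21167895]
 [ 0.45133648 -0.13991153]] [np.float64(0.1827620109996802), np.float64(0.15957155040090804), np.float64(0.18537677985673634), np.float64(0.15789164429754393)]
plate grey 136.0
dark 40.5 (378, 185, 22, 44)
[[-9.10710963e-01  4.13044064e-01 -3.77319017e-04]
 [ 4.13044235e-01  9.10710652e-01 -7.54332537e-04]
 [ 3.20558709e-05 -8.42828356e-04 -9.99999644e-01]]
jar [ 0.54880511 -0.25654069  0.06      ]
spare [0.66678061 0.03351313 0.066     ]
axle [ 0.52560828 -0.11241489  0.086     ]
```

View pics/c1.png

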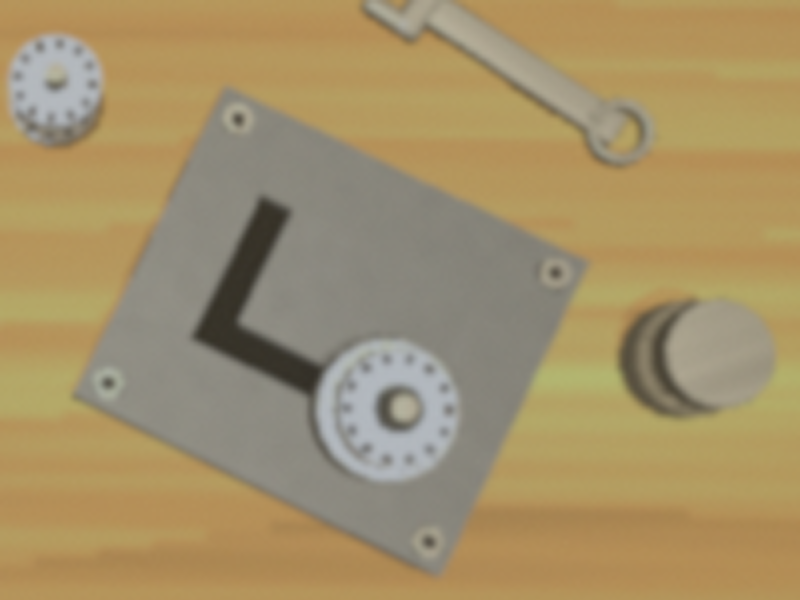

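The plate, hub and slot are clear in the crop: the axle tip is at about pixel (421,232) and the plate corners are at (376,152), (467,195), (430,274) and (338,229). The plate yaw is about -26.3°, and the hub sits 14 mm along the slot on its centre line, which fits the sizes given. The tool is already nearly aligned with the plate.

```bash
cat >>h.py <<'E'
O=np.array([.5589,-.0888]);a=np.deg2rad(-26.3);X=np.array([np.cos(a),np.sin(a)]);Y=np.array([-X[1],X[0]])
def pl(p): q=np.array(p)[:2]-O; return np.round(1e3*np.array([q@X,q@Y]),1)
def st():
    from scipy.spatial.transform import Rotation as Ro
    s=read_state();M=Ro.from_rotvec(s["tool_rot"]).as_matrix()
    print("t",s["t"],"tcp plate mm",pl(s["position"]),"z",s["position"][2],"toolx deg",np.degrees(np.arctan2(M[1,0],M[0,0])),"want 153.7; F",s["wrist_force"],"gap",s["finger_gap"])
E
python3 -m creep '[{"wz":1.9},{"tx":-3.25,"ty":-3.76},{"tx":-3.25,"ty":-3.76},{"tx":-3.25,"ty":-3.76},{"tx":-3.25,"ty":-3.76},{"tx":-3.25,"ty":-3.76},{"tx":-3.25,"ty":-3.76},{"tx":-3.25,"ty":-3.76},{"tx":-3.25,"ty":-3.76},{"tx":-3.25,"ty":-3.76},{"tx":-3.25,"ty":-3.76},{"tx":-3.25,"ty":-3.76}]' 1; python3 -c "from h import *;st()"
```

```text
t 0.15 tcp plate mm [-563.6  531.3] z 0.2088412919889998 toolx deg 155.60378709622745 want 153.7; F [-0.59848809 -0.4076466   0.16278725] gap 0.09117243990968343schema error: expected keys tx, ty, tz, wx, wy, wz
```

```bash
python3 -m creep '[{"tx":0,"ty":0,"tz":0,"wx":0,"wy":0,"wz":1.9},{"tx":-3.25,"ty":-3.76,"tz":0,"wx":0,"wy":0,"wz":0},{"tx":-3.25,"ty":-3.76,"tz":0,"wx":0,"wy":0,"wz":0},{"tx":-3.25,"ty":-3.76,"tz":0,"wx":0,"wy":0,"wz":0},{"tx":-3.25,"ty":-3.76,"tz":0,"wx":0,"wy":0,"wz":0},{"tx":-3.25,"ty":-3.76,"tz":0,"wx":0,"wy":0,"wz":0},{"tx":-3.25,"ty":-3.76,"tz":0,"wx":0,"wy":0,"wz":0},{"tx":-3.25,"ty":-3.76,"tz":0,"wx":0,"wy":0,"wz":0},{"tx":-3.25,"ty":-3.76,"tz":0,"wx":0,"wy":0,"wz":0},{"tx":-3.25,"ty":-3.76,"tz":0,"wx":0,"wy":0,"wz":0},{"tx":-3.25,"ty":-3.76,"tz":0,"wx":0,"wy":0,"wz":0},{"tx":-3.25,"ty":-3.76,"tz":0,"wx":0,"wy":0,"wz":0}]' 1; python3 -c "from h import *;st()"
```

```text
t: 1.35
position: [0.4264, 0.1064, 0.2095]
tool_rot: [0.714, 3.059, 0.0]
wrist_force: [1.3, -0.7, 1.2]
finger_gap: 0.0008
grasp_force: 0.0
t 1.35 tcp plate mm [-205.3  116.3] z 0.20950970321398985 toolx deg 153.71724878717538 want 153.7; F [ 1.28745106 -0.68681356  1.18649241] gap 0.0007617309284285152
```

```bash
python3 -m creep '[{"tx":-3.09,"ty":-3.55,"tz":0,"wx":0,"wy":0,"wz":0},{"tx":-3.09,"ty":-3.55,"tz":0,"wx":0,"wy":0,"wz":0},{"tx":-3.09,"ty":-3.55,"tz":0,"wx":0,"wy":0,"wz":0},{"tx":-3.09,"ty":-3.55,"tz":0,"wx":0,"wy":0,"wz":0},{"tx":-3.09,"ty":-3.55,"tz":0,"wx":0,"wy":0,"wz":0},{"tx":-3.09,"ty":-3.55,"tz":0,"wx":0,"wy":0,"wz":0},{"tx":0,"ty":0,"tz":0,"wx":0,"wy":0,"wz":0},{"tx":0,"ty":0,"tz":0,"wx":0,"wy":0,"wz":0},{"tx":0,"ty":0,"tz":3,"wx":0,"wy":0,"wz":0},{"tx":0,"ty":0,"tz":3,"wx":0,"wy":0,"wz":0},{"tx":0,"ty":0,"tz":3,"wx":0,"wy":0,"wz":0},{"tx":0,"ty":0,"tz":0,"wx":0,"wy":0,"wz":0}]'; python3 - <<'E'
from h import *
st()
for n in("top","scene"):
    d=get_image(n)
    im=d["img"][120:290,320:520] if n=="top" else d["img"][120:270,160:360]
    cv2.imwrite(f"pics/{n}2.png",cv2.resize(im[:,:,::-1],None,fx=3,fy=3))
a,b=cv2.imread("pics/top2.png"),cv2.imread("pics/scene2.png")
cv2.imwrite("pics/b2.png",cv2.resize(np.vstack([a,b]),None,fx=.62,fy=.62))
E
```

```text
t: 2.55
position: [0.4957, -0.1626, 0.1163]
tool_rot: [-0.711, -3.054, -0.001]
wrist_force: [1.1, 0.3, 0.3]
finger_gap: 0.0005
grasp_force: 0.0
t 2.55 tcp plate mm [-23.9 -94.2] z 0.1162929313821504 toolx deg 153.78326257255986 want 153.7; F [1.11731421 0.33939695 0.27843834] gap 0.0004961177439380926
```

View pics/b2.png

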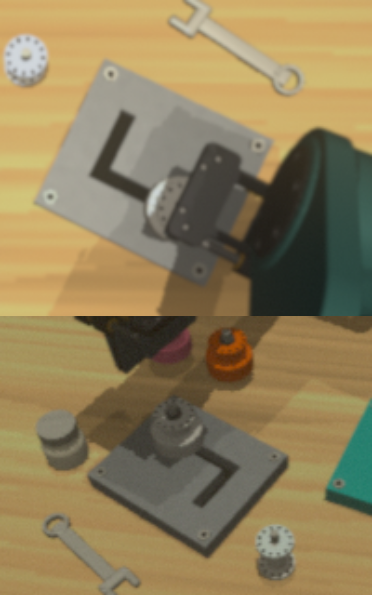

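The scene view shows the gripper behind the hub on the jar side, and the top view shows the palm over the plate's -y edge, clear of the jar. Next I'll descend and push.

```bash
python3 -m creep '[{"tx":-0.4,"ty":-0.2,"tz":0,"wx":0,"wy":0,"wz":0},{"tx":0,"ty":0,"tz":2.1,"wx":0,"wy":0,"wz":0},{"tx":0,"ty":0,"tz":2.1,"wx":0,"wy":0,"wz":0},{"tx":0,"ty":0,"tz":2.1,"wx":0,"wy":0,"wz":0},{"tx":0,"ty":0,"tz":0,"wx":0,"wy":0,"wz":0},{"tx":0,"ty":0,"tz":0,"wx":0,"wy":0,"wz":0}]'; python3 -c "from h import *;st()"
```

```text
t: 3.25
position: [0.5017, -0.1686, 0.0576]
tool_rot: [0.714, 3.058, -0.0]
wrist_force: [0.5, -0.4, -0.9]
finger_gap: 0.0002
grasp_force: 0.0
t 3.25 tcp plate mm [-15.9 -96.9] z 0.05760991350952042 toolx deg 153.70656774796143 want 153.7; F [ 0.45608882 -0.37778326 -0.85044927] gap 0.00023257626113771826
```

```bash
python3 -m creep '[{"tx":0.4,"ty":0,"tz":0.4,"wx":0,"wy":0,"wz":0},{"tx":0,"ty":0.8,"tz":0,"wx":0,"wy":0,"wz":0},{"tx":0,"ty":0.8,"tz":0,"wx":0,"wy":0,"wz":0},{"tx":0,"ty":0.8,"tz":0,"wx":0,"wy":0,"wz":0},{"tx":0,"ty":0.8,"tz":0,"wx":0,"wy":0,"wz":0},{"tx":0,"ty":0.8,"tz":0,"wx":0,"wy":0,"wz":0}]'; python3 -c "from h import *;st()"
python3 -m creep '[{"tx":0,"ty":0.8,"tz":0,"wx":0,"wy":0,"wz":0},{"tx":0,"ty":0.8,"tz":0,"wx":0,"wy":0,"wz":0},{"tx":0,"ty":0.8,"tz":0,"wx":0,"wy":0,"wz":0},{"tx":0,"ty":0.8,"tz":0,"wx":0,"wy":0,"wz":0},{"tx":0,"ty":0,"tz":0,"wx":0,"wy":0,"wz":0}]'; python3 - <<'E'
from h import *
st()
ims=[]
for n in("top","scene"):
    d=get_image(n);im=d["img"];ims.append(cv2.resize(im[120:290,320:520] if n=="top" else im[120:290,160:360],None,fx=2.9,fy=2.9)[:,:,::-1])
cv2.imwrite("pics/b3.png",cv2.resize(np.hstack(ims),(800,340)))
E
```

```text
t: 3.85
position: [0.5157, -0.1303, 0.0527]
tool_rot: [0.713, 3.059, -0.001]
wrist_force: [-2.9, -5.5, 4.5]
finger_gap: 0.0005
grasp_force: 3.5
t 3.85 tcp plate mm [-20.4 -56.3] z 0.052707935701726966 toolx deg 153.7436942787928 want 153.7; F [-2.94392518 -5.52430347  4.46315826] gap 0.0004954412878526694
t: 4.35
position: [0.5299, -0.1011, 0.0525]
tool_rot: [0.713, 3.059, 0.0]
wrist_force: [0.2, -0.1, 0.3]
finger_gap: 0.0003
grasp_force: 0.0
t 4.35 tcp plate mm [-20.5 -23.9] z 0.05254905154737971 toolx deg 153.75658490634876 want 153.7; F [ 0.23076351 -0.08967568  0.2986908 ] gap 0.00033427429857108476
```

View pics/b3.png

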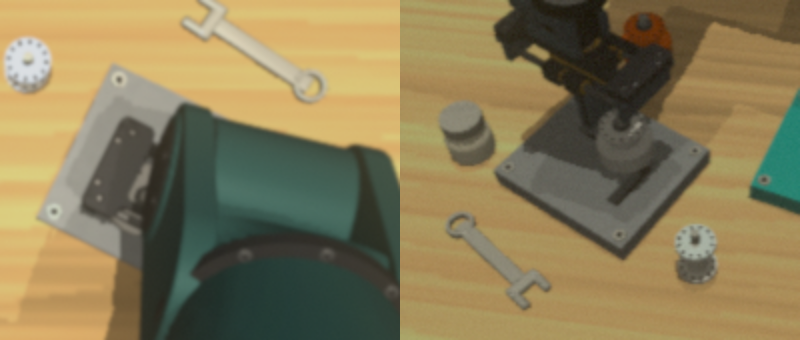

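The scene view shows the hub upright at about crop (625,140), ahead of the fingers and near the corner, with the bystanders untouched. Now I'll push the rest of the way to the corner wall gently.

```bash
python3 -m creep '[{"tx":0,"ty":0.6,"tz":0,"wx":0,"wy":0,"wz":0},{"tx":0,"ty":0.6,"tz":0,"wx":0,"wy":0,"wz":0},{"tx":0,"ty":0.6,"tz":0,"wx":0,"wy":0,"wz":0},{"tx":0,"ty":0.3,"tz":0,"wx":0,"wy":0,"wz":0}]'; python3 -c "from h import *;st()"
python3 -m creep '[{"tx":0,"ty":0.2,"tz":0,"wx":0,"wy":0,"wz":0},{"tx":0,"ty":0.1,"tz":0,"wx":0,"wy":0,"wz":0}]';python3 -c "from h import *;st()"
```

```text
t: 4.85
position: [0.5387, -0.0828, 0.0523]
tool_rot: [-0.714, -3.059, 0.0]
wrist_force: [-2.3, -3.9, 1.2]
finger_gap: 0.0001
grasp_force: 2.1
t 4.85 tcp plate mm [-20.7  -3.6] z 0.052283581931164724 toolx deg 153.71066696967742 want 153.7; F [-2.27925097 -3.93479855  1.18869405] gap 0.00010613295099400364
t: 5.05
position: [0.5399, -0.0804, 0.0523]
tool_rot: [-0.714, -3.059, 0.0]
wrist_force: [-1.5, -3.7, 0.3]
finger_gap: 0.0004
grasp_force: 2.1
t 5.05 tcp plate mm [-20.8  -0.9] z 0.052279924142285064 toolx deg 153.7124540699153 want 153.7; F [-1.51229703 -3.65531279  0.33503132] gap 0.00035093341202939817
```

```bash
for i in 1; do python3 -m creep '[{"tx":0,"ty":0.15,"tz":0,"wx":0,"wy":0,"wz":0},{"tx":0,"ty":0.1,"tz":0,"wx":0,"wy":0,"wz":0}]' >/dev/null;python3 -c "from h import *;st()"; done
python3 -m creep '[{"tx":0,"ty":0.1,"tz":0,"wx":0,"wy":0,"wz":0},{"tx":0,"ty":0,"tz":0,"wx":0,"wy":0,"wz":0}]' >/dev/null;python3 -c "from h import *;st()"
```

```text
t 5.25 tcp plate mm [-20.7   1.5] z 0.05232324236564738 toolx deg 153.69807272392208 want 153.7; F [-1.69534795 -3.30155777 -0.25416821] gap 0.0002834689693931614
t 5.45 tcp plate mm [-20.7   2.6] z 0.052299804765066085 toolx deg 153.70045652135468 want 153.7; F [-1.16294963 -2.4457831  -0.37953899] gap 0.0006555910931895205
```

```bash
python3 -m creep '[{"tx":0,"ty":0.15,"tz":0,"wx":0,"wy":0,"wz":0},{"tx":0,"ty":0,"tz":0,"wx":0,"wy":0,"wz":0}]' >/dev/null;python3 -c "from h import *;st()"
python3 -m creep '[{"tx":0,"ty":0.15,"tz":0,"wx":0,"wy":0,"wz":0},{"tx":0,"ty":0,"tz":0,"wx":0,"wy":0,"wz":0}]' >/dev/null;python3 -c "from h import *;st()"
```

```text
t 5.65 tcp plate mm [-20.7   4.2] z 0.052342782637552446 toolx deg 153.70703459143485 want 153.7; F [-1.27454574 -2.82367629 -0.41058454] gap 0.0002745495179137458
t 5.85 tcp plate mm [-20.7   5.7] z 0.05232237905071416 toolx deg 153.70713681065146 want 153.7; F [-2.43845949 -2.88814803 -0.74684496] gap 0.00019183105728042322
```

```bash
python3 -m creep '[{"tx":0,"ty":0.15,"tz":0,"wx":0,"wy":0,"wz":0},{"tx":0,"ty":0,"tz":0,"wx":0,"wy":0,"wz":0}]' >/dev/null;python3 -c "from h import *;st()"
python3 -m creep '[{"tx":0,"ty":0.1,"tz":0,"wx":0,"wy":0,"wz":0},{"tx":0,"ty":0,"tz":0,"wx":0,"wy":0,"wz":0}]' >/dev/null;python3 - <<'E'
from h import *
st()
d=get_image("scene");im=d["img"][120:270,210:360]
cv2.imwrite("pics/b4.png",cv2.resize(im,(600,600),interpolation=2)[:,:,::-1])
E
```

```text
t 6.05 tcp plate mm [-20.7   7.2] z 0.052317317890993684 toolx deg 153.7089431561225 want 153.7; F [-1.74407153 -2.57119377  0.11484715] gap 0.00035790634508322985
t 6.25 tcp plate mm [-20.7   8.1] z 0.052346312165178 toolx deg 153.70618152902014 want 153.7; F [-0.73931029 -2.43890969  0.52626825] gap 3.116933092226729e-05
```

View pics/b4.png

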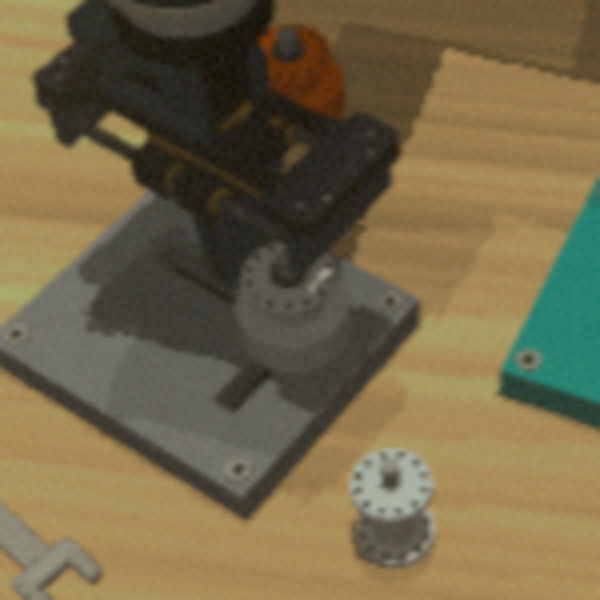

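The hub is upright at about crop (292,300), with its axle tip near (291,265). I'll cast these to find its position.

```bash
python3 - <<'E'
from h import *
d=get_image("scene")
f=lambda u,v,z:pl(ray(d,(210+u/4,120+v/4),z))
print("axle",f(289,262,.086),"drum front bottom",f(290,372,.024),"slot end",f(229,405,.024),"corners",f(415,310,.024),f(245,500,.024),"holes",f(391,301,.024),f(238,468,.024))
E
```

```text
axle [-18.  51.] drum front bottom [ 6.1 63.5] slot end [42.2 49.9] corners [-68.1  95. ] [83.7 95.4] holes [-65.7  79.8] [70.6 79.9]
```

```bash
python3 -m creep '[{"tx":0,"ty":0.1,"tz":0,"wx":0,"wy":0,"wz":0},{"tx":0,"ty":0,"tz":0,"wx":0,"wy":0,"wz":0}]' >/dev/null;python3 -c "from h import *;st()"
python3 -m creep '[{"tx":0,"ty":0.1,"tz":0,"wx":0,"wy":0,"wz":0},{"tx":0,"ty":0,"tz":0,"wx":0,"wy":0,"wz":0}]' >/dev/null;python3 -c "from h import *;st()"
```

```text
t 6.55 tcp plate mm [-20.7   9.1] z 0.05233629428939284 toolx deg 153.70726316454252 want 153.7; F [-2.27624966 -2.45769623 -0.66959311] gap 7.06505332481768e-05
t 6.75 tcp plate mm [-20.7  10.1] z 0.0523295359975527 toolx deg 153.7064783136388 want 153.7; F [-1.2982103  -3.20199519  1.12257534] gap 0.00020461983092615667
```

```bash
python3 -m creep '[{"tx":0,"ty":0.1,"tz":0,"wx":0,"wy":0,"wz":0},{"tx":0,"ty":0,"tz":0,"wx":0,"wy":0,"wz":0}]' >/dev/null;python3 -c "from h import *;st()"
python3 -m creep '[{"tx":0,"ty":0.1,"tz":0,"wx":0,"wy":0,"wz":0},{"tx":0,"ty":0,"tz":0,"wx":0,"wy":0,"wz":0}]' >/dev/null;python3 - <<'E'
from h import *
st()
d=get_image("scene");im=d["img"][120:270,210:360]
cv2.imwrite("pics/b5.png",cv2.resize(im,(600,600),interpolation=2)[:,:,::-1])
E
```

```text
t 6.95 tcp plate mm [-20.7  10.9] z 0.05245580117856091 toolx deg 153.7185579421707 want 153.7; F [-3.3676682  -6.93333974  3.59363381] gap 0.0004120660378321002
t 7.15 tcp plate mm [-20.6  11.4] z 0.052679148886193156 toolx deg 153.73653699053898 want 153.7; F [ -7.0641538  -12.78524519   8.72529142] gap 0.0006257731371436138
```

View pics/b5.png

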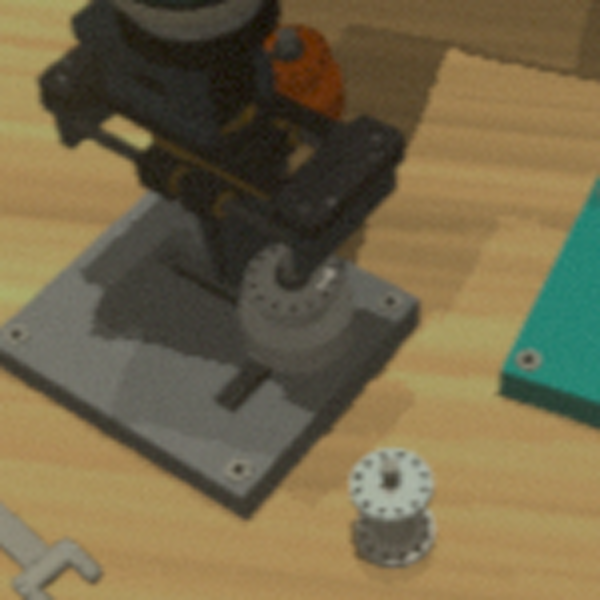

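The hub is upright in the corner, with its drum centre at about crop (297,315), and the force rise shows the axle touching the wall. Next I'll back off, go round to the -x side and push along +x.

```bash
python3 -m creep '[{"tx":0,"ty":-1,"tz":0,"wx":0,"wy":0,"wz":0},{"tx":0,"ty":-1,"tz":0,"wx":0,"wy":0,"wz":0},{"tx":3,"ty":0,"tz":0,"wx":0,"wy":0,"wz":0},{"tx":3,"ty":0,"tz":0,"wx":0,"wy":0,"wz":0},{"tx":0,"ty":0,"tz":0,"wx":0,"wy":0,"wz":0},{"tx":0,"ty":3,"tz":0,"wx":0,"wy":0,"wz":0},{"tx":0,"ty":3,"tz":0,"wx":0,"wy":0,"wz":0},{"tx":0,"ty":0.1,"tz":0,"wx":0,"wy":0,"wz":0},{"tx":0,"ty":0,"tz":0,"wx":0,"wy":0,"wz":0},{"tx":0,"ty":0,"tz":0,"wx":0,"wy":0,"wz":0}]' >/dev/null; python3 -c "from h import *;st()"
```

```text
t 8.2 tcp plate mm [-80.6  52.4] z 0.052218936444692804 toolx deg 153.6828960487565 want 153.7; F [-0.10333346  0.75394009  0.29019684] gap 0.0005492341940333614
```

```bash
python3 -m creep '[{"tx":-0.6,"ty":0,"tz":0,"wx":0,"wy":0,"wz":0},{"tx":-0.6,"ty":0,"tz":0,"wx":0,"wy":0,"wz":0},{"tx":-0.6,"ty":0,"tz":0,"wx":0,"wy":0,"wz":0},{"tx":-0.6,"ty":0,"tz":0,"wx":0,"wy":0,"wz":0},{"tx":-0.6,"ty":0,"tz":0,"wx":0,"wy":0,"wz":0},{"tx":0,"ty":0,"tz":0,"wx":0,"wy":0,"wz":0}]' >/dev/null; python3 - <<'E'
from h import *
st()
d=get_image("scene");im=d["img"][120:270,210:360]
cv2.imwrite("pics/b6.png",cv2.resize(im,(600,600),interpolation=2)[:,:,::-1])
E
```

```text
t 8.8 tcp plate mm [-50.4  52.6] z 0.05220175144010565 toolx deg 153.67221537318846 want 153.7; F [-2.03477315 -0.10562912  0.68314883] gap 0.0003197390558851907
```

View pics/b6.png

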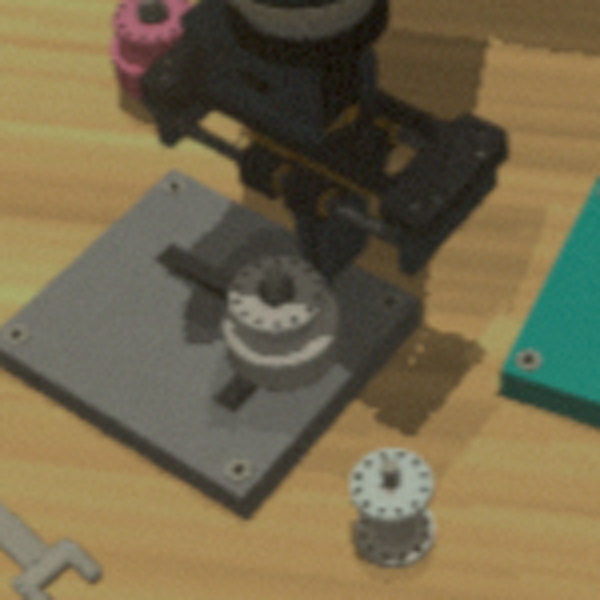

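The hub has entered the short leg (drum centre about crop (280,325)) and is still upright. I'll carry on pushing.

```bash
python3 -m creep '[{"tx":-0.5,"ty":0,"tz":0,"wx":0,"wy":0,"wz":0},{"tx":-0.5,"ty":0,"tz":0,"wx":0,"wy":0,"wz":0},{"tx":-0.5,"ty":0,"tz":0,"wx":0,"wy":0,"wz":0},{"tx":-0.5,"ty":0,"tz":0,"wx":0,"wy":0,"wz":0},{"tx":-0.5,"ty":0,"tz":0,"wx":0,"wy":0,"wz":0},{"tx":-0.5,"ty":0,"tz":0,"wx":0,"wy":0,"wz":0},{"tx":-0.5,"ty":0,"tz":0,"wx":0,"wy":0,"wz":0},{"tx":0,"ty":0,"tz":0,"wx":0,"wy":0,"wz":0}]' >/dev/null; python3 -c "from h import *;st()"
python3 -m creep '[{"tx":-0.2,"ty":0,"tz":0,"wx":0,"wy":0,"wz":0},{"tx":-0.2,"ty":0,"tz":0,"wx":0,"wy":0,"wz":0},{"tx":0,"ty":0,"tz":0,"wx":0,"wy":0,"wz":0}]' >/dev/null; python3 -c "from h import *;st()"
python3 -m creep '[{"tx":-0.2,"ty":0,"tz":0,"wx":0,"wy":0,"wz":0},{"tx":0,"ty":0,"tz":0,"wx":0,"wy":0,"wz":0}]' >/dev/null; python3 -c "from h import *;st()"
```

```text
t 9.65 tcp plate mm [-15.3  52.9] z 0.05223518014125035 toolx deg 153.69117799778076 want 153.7; F [0.03853943 0.60116859 0.31381037] gap 0.0007410133968536092
t 9.95 tcp plate mm [-11.8  53. ] z 0.0522565197688819 toolx deg 153.7032153601729 want 153.7; F [-2.63718897  1.6331154  -0.14767523] gap 0.000281517619154453
t 10.15 tcp plate mm [-9.6 53. ] z 0.0523095562942236 toolx deg 153.70365737608586 want 153.7; F [-3.63699752  0.74855072  0.12979129] gap 0.00038414934934437176
```

```bash
python3 -m creep '[{"tx":-0.15,"ty":0,"tz":0,"wx":0,"wy":0,"wz":0},{"tx":-0.15,"ty":0,"tz":0,"wx":0,"wy":0,"wz":0},{"tx":0,"ty":0,"tz":0,"wx":0,"wy":0,"wz":0}]' >/dev/null; python3 -c "from h import *;st()"
python3 -m creep '[{"tx":-0.15,"ty":0,"tz":0,"wx":0,"wy":0,"wz":0},{"tx":0,"ty":0,"tz":0,"wx":0,"wy":0,"wz":0}]' >/dev/null; python3 -c "from h import *;st()"
```

```text
t 10.45 tcp plate mm [-6.4 53.1] z 0.05236894535531407 toolx deg 153.7026505293017 want 153.7; F [-2.72927525  1.33115713 -0.97973025] gap 0.0004089320483244225
t 10.65 tcp plate mm [-5.  53.1] z 0.05235965378205916 toolx deg 153.7002211620827 want 153.7; F [-3.37441853  0.74102822 -0.57152189] gap 0.0003044533194742281
```

```bash
python3 -m creep '[{"tx":-0.15,"ty":0,"tz":0,"wx":0,"wy":0,"wz":0},{"tx":0,"ty":0,"tz":0,"wx":0,"wy":0,"wz":0}]' >/dev/null; python3 -c "from h import *;st()"
python3 -m creep '[{"tx":-0.15,"ty":0,"tz":0,"wx":0,"wy":0,"wz":0},{"tx":0,"ty":0,"tz":0,"wx":0,"wy":0,"wz":0}]' >/dev/null; python3 - <<'E'
from h import *
st()
d=get_image("scene");im=d["img"][120:270,210:360]
cv2.imwrite("pics/b7.png",cv2.resize(im,(600,600),interpolation=2)[:,:,::-1])
E
```

```text
t 10.85 tcp plate mm [-4.1 53. ] z 0.052280632691678486 toolx deg 153.69778917490785 want 153.7; F [-5.74382765  3.07517556  4.69106485] gap 0.0005291806474402674
t 11.05 tcp plate mm [-3.7 52.9] z 0.052167529265249146 toolx deg 153.68510501469544 want 153.7; F [-12.03285195   6.63256302  10.11837271] gap 0.00033220362372673404
```

View pics/b7.png

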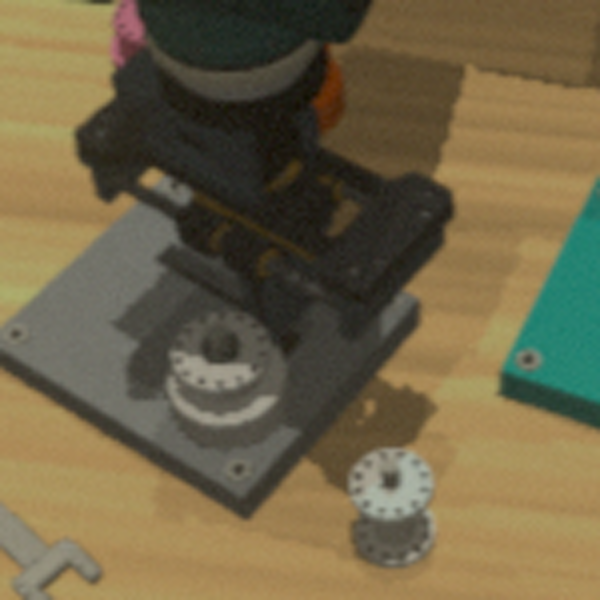

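The force rose and the hub covers the slot's end (drum centre about crop (228,385)), so it is home. I'll back straight off and rise.

```bash
python3 -m creep '[{"tx":0.3,"ty":0,"tz":0,"wx":0,"wy":0,"wz":0},{"tx":1,"ty":0,"tz":0,"wx":0,"wy":0,"wz":0},{"tx":3,"ty":0,"tz":0,"wx":0,"wy":0,"wz":0},{"tx":3,"ty":0,"tz":0,"wx":0,"wy":0,"wz":0},{"tx":3,"ty":0,"tz":-3,"wx":0,"wy":0,"wz":0},{"tx":3,"ty":0,"tz":-3,"wx":0,"wy":0,"wz":0},{"tx":3,"ty":3,"tz":-2,"wx":0,"wy":0,"wz":0},{"tx":0,"ty":4,"tz":-2,"wx":0,"wy":0,"wz":0},{"tx":0,"ty":4,"tz":0,"wx":0,"wy":0,"wz":0},{"tx":0,"ty":4,"tz":0,"wx":0,"wy":0,"wz":0},{"tx":0,"ty":4,"tz":0,"wx":0,"wy":0,"wz":0},{"tx":0,"ty":0,"tz":0,"wx":0,"wy":0,"wz":0}]' >/dev/null; python3 - <<'E'
from h import *
st()
d=get_image("scene");e=get_image("top")
a=cv2.resize(d["img"][120:270,210:310],(400,600),interpolation=2);b=cv2.resize(e["img"][140:290,340:440],(400,600),interpolation=2)
cv2.imwrite("pics/b8.png",np.hstack([a,b])[:,:,::-1])
E
```

```text
t 12.3 tcp plate mm [-165.  247.] z 0.15291767966493885 toolx deg 153.84060631039424 want 153.7; F [-1.43139495  0.51103353 -0.61066363] gap 0.0006472942546308855
```

View pics/b8.png

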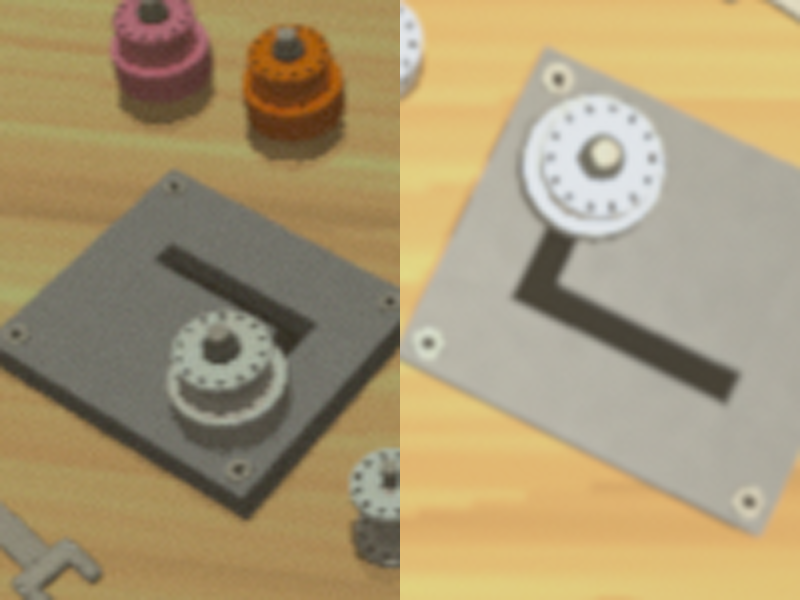

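The top view shows the hub upright at the slot's far end, with its axle tip at pixel (391.5,178.5). One numeric check.

```bash
python3 - <<'E'
from h import *
d=get_image("top")
f=lambda u,v,z:pl(ray(d,(340+(u-400)/4,140+v/4),z))
print("hub",f(606,154,.086),"want 40,45-47; drum",f(593,166,.045),"corner inner",f(560,287,.024),"want -12,37; start inner end",f(733,388,.024),"want -20,-58; plate +x+y",f(547,47,.024),"want 85,90")
E
```

```text
hub [39.1 46.3] want 40,45-47; drum [39.3 46.6] corner inner [-13.7  34.2] want -12,37; start inner end [-19.4 -56.2] want -20,-58; plate +x+y [83.2 88.8] want 85,90
```

Within about 2 mm of home, and every landmark agrees.

```bash
python3 -c "from station import *;print(hand_in())"
```

```text
the job is handed in; nothing more can be done
None
```

I pushed the hub along both legs to the slot's far end and handed the job in; the last pictures show it standing upright within about 2 mm of home, but hand-in returned no pass/fail result.

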